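Put the stabiliser ring on the flask

ROBOT

A 6-joint arm with a two-finger parallel gripper is mounted at the origin on the work surface. World frame = base frame: x ahead of the robot, y to its left, z up, the work surface at z = 0. Lengths are in m, angles in rad, forces in N, time in s.
With the tool pointing down it reaches from about 0.25 to 0.725 m from the base axis. Payload 4 kg.
Tool frame: the origin (TCP) lies on the centre line of the jaws, within the pads' length; the fingertips stand 25 mm ahead of it and the grasp point (between the pads) lies 6 mm ahead of it; z points along the fingers, x is the direction in which the jaws open and shut, and the axes are right-handed (so a half turn about z gives the same grasp; the last joint's range is limited). The gripper opens to 85 mm and grips with 20 to 120 N. Pads are 22 mm wide; open, the fingers measure 114 mm over their backs; the gripper's body (76 mm by 85 mm) begins 54 mm behind the grasp point. The pads swing forward as they close: fully open they stand 13 mm farther back than shut.
Start: joints at [-1.296, 0.241, 0.005, 1.335, 0, 1.571], TCP at [0.136, -0.481, 0.229] pointing down, gripper open.
Joint ranges: [-2.72, 2.72], [-1.05, 1.87], [-1.09, 1.28], [-1.99, 2.15], [-1.42, 1.44], [-3.14, 3.14]. Speed limits (rad/s): [2.79, 2.79, 3.14, 3.14, 3.14, 3.14].

INTERFACE

Orientations are given as a unit quaternion [x, y, z, w].
In Python, from workcell import bot, imaging, order gives the robot as it stands.
- The arm moves only by the tool carry_out, never from a script. Its argument "moves" is a list of rows, each a list of 5 numbers: the shift along the tool's x, y, z scaled (see below), then the turn about the tool's z scaled (see below), then the opening, from -1 (shut) to 1 (fully open). In form: [[tx, ty, tz, roll, hand], ...]. A call has 1 to 20 rows; each row is the pose to reach, as a shift and turn from the pose commanded when the call began, along the tool's axes at that moment; what a row does not reach only later rows make up. The controller multiplies each number of a shift by 0.1 m and each number of a turn by 90 degrees. A row lasts 1/10 s, in which the tool goes at most 50 mm and 8.59 degrees, less where a joint would pass 70% of its speed; a pose out of reach is approached as far as the arm can. A call with a number of a shift or a turn outside -1 to 1 is refused whole. A call with a gripper value outside its range is refused whole. The fingers move at their own pace and stop on an object; the grip force is fixed at half the most. Time passes only in rows, so rows that repeat a pose let the fingers close. It gives the time, the measured TCP pose, the force and the opening at its end, in the units of the state.
- bot.get_obs(): the state, without advancing time (a new reading comes with each control period).
- imaging.camera(name): name is "side" or "top"; returns the picture (480x640x3 uint8, red, green, blue); there is no depth.
- imaging.camera_model(name): a dict with "fovy" (degrees; the focal length in pixels is half the picture's height over the tangent of half this angle, whatever the lens; pixels are square), "cx", "cy" (the principal point, pixels), "eye" and "rotation" of the camera in the world. Camera axes: x right, y up, looking along -z (the intrinsics and any distortion apply to the point x, -y, -z); pixel columns grow to the right and rows downward; lengths in m; the calibration is good to about 2 mm. A picture is of the moment at which its call begins. camera_model takes no time and is no camera call.
- order.job_done(): hands the job in, once; it reports no verdict.
The state is a dict: "clock": time; "joint_pos": joint angles; "joint_vel": joint speeds; "tau": joint torques, N m; "eef_pos": TCP position; "tool_rot": TCP orientation; "ft_force": force on the tool from outside, world axes, zero at the start; "ft_torque": the same for the moment, N m; "grip_width": finger opening in m.
Only numpy, scipy, OpenCV 4.12 (cv2) and the standard library are available. Lean on these libraries where they do the work, as an engineer would, in place of code of your own. Each camera call takes 0.05 s, during which the arm holds its last target.

TASK

Lift the larger of the two weight rings up off its slanted peg and lower it over the capped neck of the conical flask in the steel bath tray, holding it until it rests on the flask's sloping shoulder (do not drop it), so that it lies level around the neck; then let go. The flask must stay standing at its place in the tray, and the smaller ring and the jar must be left where they are.

Things in the scene. Friction and masses are not known exactly. Their poses are not given: they have to be found in the camera images.
- ring_large: the larger weight ring, white plastic-coated: outer diameter 64, inner 42, height 16 mm, about 0.22 kg. Origin: centre of its lower face; z along its axis. It starts flat on stand_large's collar around the peg, slid about 6 mm down the slope off the peg's axis, so its z leans 30 degrees from vertical towards the stand's -x. Its sides overhang the collar by 6 mm left and right (stand's y)
- ring_large_center (a point): the centre of the larger ring, 8 mm along its z from its origin
- stand_large: fixed stand: round grey base 90 mm across, steel column 22 across, on it a slanted steel peg 30 across rising from a collar disc 52 across, 12 thick. Origin: centre of the underside. The peg's axis starts at (20, 0, 105) mm, the centre of the collar's upper face, and runs 45 mm along (-0.5, 0, 0.866) in the stand's frame: 30 degrees off vertical, towards -x (roughly the robot's right)
- ring_small: a smaller white weight ring, outer diameter 46, inner 26, height 12 mm, too small for the flask, lying in the same way on its own stand; leave it alone. Origin at the centre of its lower face
- stand_small: fixed stand of the smaller ring, like the other but with a peg 18 mm thick and a collar 36 mm across. Origin at the centre of the underside
- flask: conical flask, white plastic, grey cap, 0.3 kg, loose, upright in the tray. Origin: centre of its underside, z up. Base diameter 90 up to z = 12 mm, then a cone narrowing to the neck, 28 across, at z = 66 mm; cap 32 across from z = 74 to 98 mm (top, chamfered). The larger ring rests on the cone with its lower face at z = about 54 mm
- flask_seat (a point): on the flask's axis, 62 mm above its underside: where the centre of the larger ring is when it is seated
- bath: fixed shallow open steel tray, 180 (x) x 250 (y) x 40 mm high, walls and floor 5 mm. Origin at the centre of its underside. The flask and the jar stand in it, side by side along its y
- jar: white straight jar with a grey cap, 54 across, 65 mm high, loose in the tray beside the flask; leave it alone. Origin at the centre of its underside
There are look-alikes about, which are no part of the job. Leave any green, purple or yellow look-alike of the stand_large alone.

How it is judged:
By the outcome, as a careful person would: the job done as asked, in the order asked, and still so for the second after the job is handed in, with the robot touching nothing.
It also fails if it takes over 45 s, if anything falls off the work surface, if the arm or the gripper's body presses on something with over 40 N, if the wrist force passes 120 N, or if a joint passes its speed limit or range.

## Working session

There is one attempt and no reset: what is moved stays moved. The work goes in short steps, Python scripts to look and compute and a tool call to move; the robot and the scene stay as the last step left them, time stands still between calls to the robot, and variables do not carry over. Pictures are saved under pics/ and viewed, and the job is handed in when it is done.

Besides the shell and the picture viewer there is one more tool, called after "Emit:" as a command line: name --pt "numbers of a row" for each row, then --argument value for the rest. carry_out: Moves the arm, as the interface text tells. Its arguments: {"type":"object","properties":{"moves":{"type":"array","items":{"type":"array","items":{"type":"number","minimum":-1,"maximum":1}}}},"required":["moves"]}

```bash
mkdir -p pics; ls
python3 - <<'E'
from workcell import bot, imaging, order
import cv2
for n in ("side","top"):
    im=imaging.camera(n); cv2.imwrite(f"pics/{n}0.png",im[:,:,::-1]); print(n,imaging.camera_model(n))
print(bot.get_obs())
E
```

```text
pics
side {'fovy': 51.957764844153, 'cx': 319.56598349596504, 'cy': 239.13048270177393, 'eye': array([0.49499119, 0.62090218, 0.54149565]), 'rotation': array([-0.02234874,  0.46396535,  0.88496934, -0.03264916])}
top {'fovy': 50.481147991882196, 'cx': 324.03110330400926, 'cy': 242.24469150401382, 'eye': array([0.4605584 , 0.01263867, 0.95547705]), 'rotation': array([ 0.02829831, -0.04098383, -0.69623534,  0.71608371])}
{'clock': 0.1, 'joint_pos': array([-1.29600628e+00,  2.41330462e-01,  3.87610629e-03,  1.33516680e+00,
       -4.52452707e-07,  1.57080350e+00]), 'joint_vel': array([ 0.00115727, -0.00057154,  0.00310615, -0.00101463,  0.00137535,
       -0.0006051 ]), 'tau': array([-9.65746076e-04, -3.73136473e+01,  2.53010827e+01,  1.08510617e-02,
       -2.49078948e-04, -4.25121016e-06]), 'eef_pos': array([ 0.1355234 , -0.48071297,  0.22781209]), 'tool_rot': array([ 7.97288187e-01, -6.03598139e-01, -7.27596586e-04, -5.50545191e-04]), 'ft_force': array([0.34914321, 0.9276694 , 0.10745757]), 'ft_torque': array([0.00813026, 0.03644898, 0.03125233]), 'grip_width': 0.085982902322612}
```

View pics/side0.png

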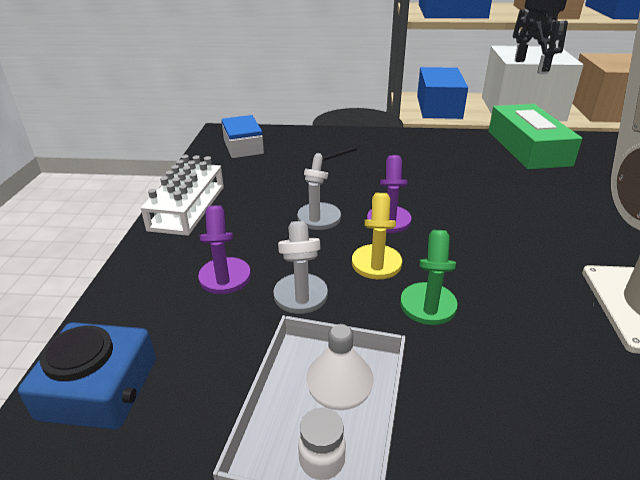

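View pics/top0.png

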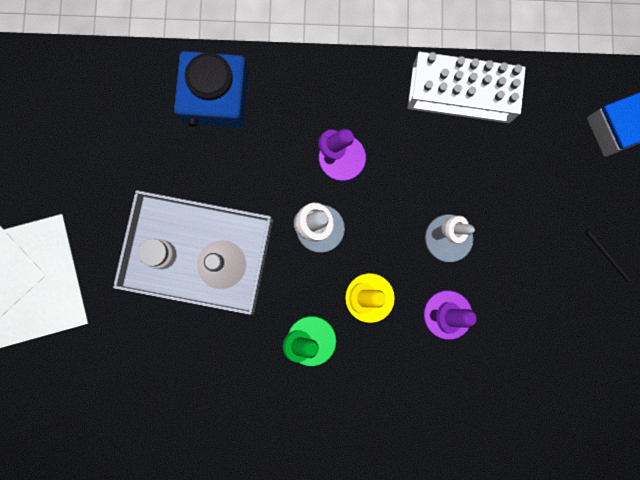

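The side view shows two grey stands with white rings, at (300,265) and (316,190). The purple, yellow and green stands are look-alikes. In the top view the grey stands are at (320,228), ring about 40 px, and (449,238), ring about 28 px. The first carries the larger ring, so it is the target. The flask, with its broad cone, is at (220,264) and the jar at (155,253). I'll confirm with enlarged crops.

```bash
cat > h.py <<'E'
import numpy as np, cv2
from scipy.spatial.transform import Rotation as R
from workcell import bot, imaging, order
class Cam:
    def __init__(s,n):
        m=imaging.camera_model(n); s.f=240/np.tan(np.radians(m['fovy'])/2); s.c=np.array([m['cx'],m['cy']]); s.e=m['eye']; s.R=R.from_quat(m['rotation']).as_matrix(); s.m=m
    def proj(s,P):
        p=(np.atleast_2d(P)-s.e)@s.R; return np.c_[s.c[0]+s.f*p[:,0]/-p[:,2], s.c[1]-s.f*p[:,1]/-p[:,2]]
    def ray(s,uv,z):
        uv=np.atleast_2d(uv).astype(float); d=np.c_[(uv[:,0]-s.c[0])/s.f,-(uv[:,1]-s.c[1])/s.f,-np.ones(len(uv))]@s.R.T
        return s.e+d*((z-s.e[2])/d[:,2])[:,None]
top,side=Cam('top'),Cam('side')
def circ(c,r,ax=(0,0,1),n=48):
    ax=np.array(ax,float); u=np.cross(ax,[0,1,0.01]); u/=np.linalg.norm(u); v=np.cross(ax,u); t=np.linspace(0,2*np.pi,n)
    return np.array(c)+r*(np.cos(t)[:,None]*u+np.sin(t)[:,None]*v)
E
python3 - <<'E'
from h import *
a=cv2.imread('pics/top0.png');b=cv2.imread('pics/side0.png')
x=cv2.resize(a[170:290,270:490],None,fx=3.5,fy=3.5,interpolation=cv2.INTER_CUBIC)[:,:770]
y=cv2.resize(b[140:320,260:360],None,fx=3,fy=3,interpolation=cv2.INTER_CUBIC)
cv2.imwrite('pics/c1.png',x);cv2.imwrite('pics/c2.png',y)
cv2.imwrite('pics/c3.png',cv2.resize(a[180:320,105:285],None,fx=4,fy=4,interpolation=cv2.INTER_CUBIC))
for s,px in (('base',(320,228)),('small',(449,238))): print(s,top.ray(px,0))
print(top.ray((314,222),.11), top.ray((213,262),.103), top.ray([(136,192),(271,217),(251,313),(114,288)],.04))
E
```

```text
base [[0.58159408 0.00511195 0.        ]]
small [[ 0.56973231 -0.24000647  0.        ]]
[[0.57748398 0.01630685 0.11      ]] [[0.5060914  0.18288483 0.103     ]] [[0.63235243 0.34049818 0.04      ]
 [0.59397777 0.09475906 0.04      ]
 [0.42067867 0.12380942 0.04      ]
 [0.45828546 0.36841121 0.04      ]]
```

View pics/c1.png

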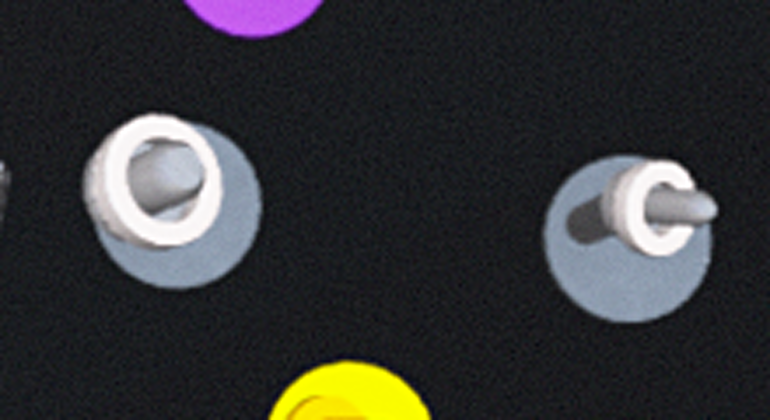

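View pics/c2.png

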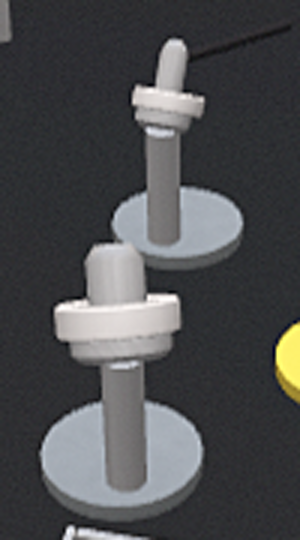

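View pics/c3.png

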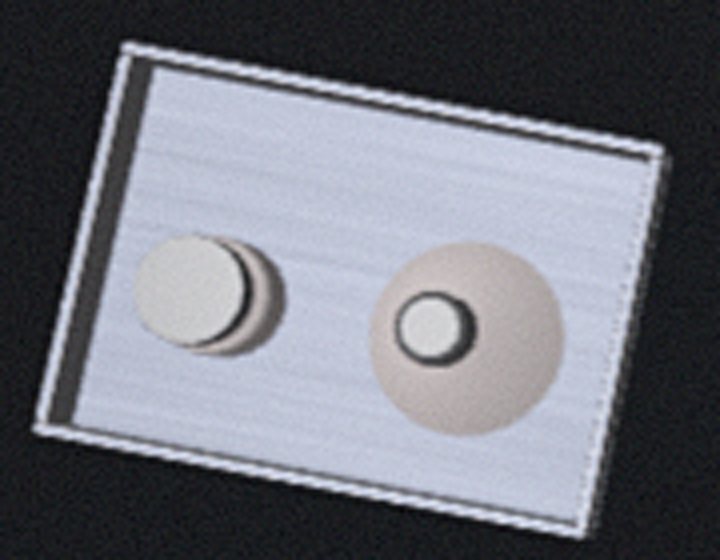

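The crops confirm it: the larger ring is on the left/front stand, with a thicker peg. I'll fit the stand pose by silhouette in both views, and fit the flask and tray too.

```bash
cat >> h.py <<'E'
def hullmask(cam,pts_list,off=(0,0),shape=(480,640),ss=4):
    m=np.zeros((shape[0]*ss,shape[1]*ss),np.uint8)
    for P in pts_list:
        uv=((cam.proj(P)+.5-np.array(off))*ss).astype(np.int32); cv2.fillConvexPoly(m,cv2.convexHull(uv),255)
    return cv2.resize(m,(shape[1],shape[0]),interpolation=cv2.INTER_AREA)/255.
def cyl(a,b,r1,r2=None):
    a=np.array(a);b=np.array(b);ax=(b-a)/np.linalg.norm(b-a); return np.r_[circ(a,r1,ax),circ(b,r2 or r1,ax)]
def stand(x,y,yaw,t=.008,s=.006):
    M=R.from_euler('z',yaw).as_matrix(); T=lambda P:np.asarray(P)@M.T+[x,y,0]
    n=np.array([-.5,0,.866]);d=np.array([-.866,0,-.5]);c=np.array([.02,0,.105])
    r0=c+s*d
    return [T(P) for P in (cyl([0,0,0],[0,0,t],.045),cyl([0,0,0],c-n*.006,.011)[:0] if 0 else np.r_[circ([0,0,0],.011),circ([0.0,0,.085],.011)],cyl(c-.012*n,c,.026),cyl(c,c+.041*n,.015),cyl(c,c+.045*n,.015,.011),cyl(r0,r0+.016*n,.032))]
E
cat > fit.py <<'E'
from h import *
from scipy.optimize import minimize
a=cv2.imread('pics/top0.png').astype(int);b=cv2.imread('pics/side0.png').astype(int)
rois=[(top,a,(285,195,355,258)),(side,b,(268,215,335,314))]
def obs(im,r):
    c=im[r[1]:r[3],r[0]:r[2]]; mx=c.max(2); sat=mx-c.min(2)
    return np.clip((mx-30)/70.,0,1)*(sat<60)
O=[obs(im,r) for _,im,r in rois]
# exclude tray in side
def cost(p):
    S=stand(p[0],p[1],p[2],p[3]); e=0
    for (cam,im,r),o in zip(rois,O):
        m=hullmask(cam,S,r[:2],(r[3]-r[1],r[2]-r[0])); e+=np.abs(m-o).mean()
    return e
for y0 in np.radians([-60,-30,0,30,60,90]): print(round(np.degrees(y0)),cost([.5816,.005,y0,.008]))
best=min((minimize(cost,[.5816,.005,y0,.008],method='Nelder-Mead',options=dict(initial_simplex=np.array([.5816,.005,y0,.008])+np.r_[[[0]*4],np.diag([.006,.006,.3,.003])],maxiter=300)) for y0 in np.radians([-45,0,45])),key=lambda r:r.fun)
p=best.x; print(p,np.degrees(p[2]),best.fun)
M=R.from_euler('z',p[2]).as_matrix(); print('ring centre',M@[.0108,0,.1089]+[p[0],p[1],0], 'peg dir',M@[-.5,0,.866])
for n,(cam,im,r) in zip('ts',rois):
    v=cv2.resize(im.astype(np.uint8)[r[1]:r[3],r[0]:r[2]],None,fx=6,fy=6,interpolation=cv2.INTER_CUBIC)
    for P in stand(*p): cv2.polylines(v,[cv2.convexHull(((cam.proj(P)+.5-r[:2])*6).astype(np.int32))],True,(0,0,255),1)
    cv2.imwrite(f'pics/fit_{n}.png',v[:600])
E
python3 fit.py
```

```text
-60 0.37316314210636126
-30 0.38886204599218166
0 0.38331316666573156
30 0.37421063999677534
60 0.3344611872015072
90 0.2724004393168178
[0.58047824 0.00445391 1.76885531 0.01285917] 101.34794391167209 0.2193951517416426
ring centre [0.57835316 0.01504278 0.1089    ] peg dir [ 0.09838332 -0.49022518  0.866     ]
```

Run:
```python
import cv2,numpy as np
t=cv2.imread('pics/fit_t.png');s=cv2.imread('pics/fit_s.png');s=s[:560]
h=max(t.shape[0],s.shape[0]);z=lambda i:np.pad(i,((0,h-i.shape[0]),(0,0),(0,0)))
o=np.hstack([z(t),z(s)]);o=cv2.resize(o,None,fx=.94,fy=.94);print(o.shape);cv2.imwrite('pics/fit_all.png',o)
```

```text
(526, 773, 3)
```

View pics/fit_all.png

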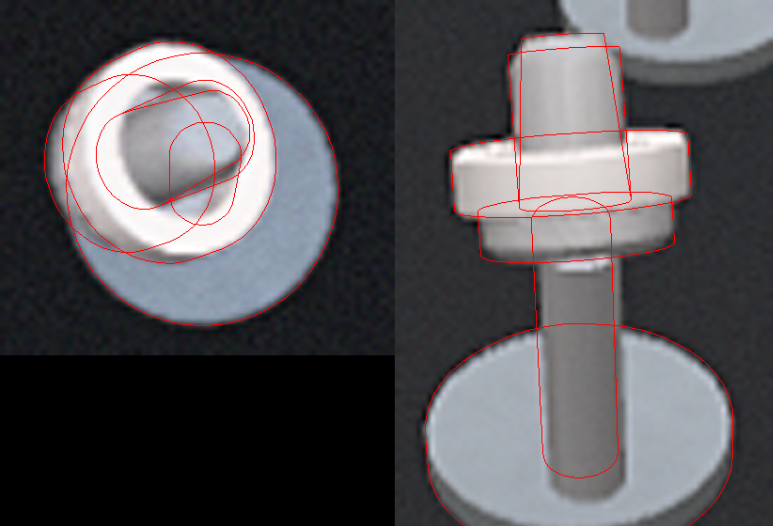

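```bash
cat > fit2.py <<'E'
from h import *
from scipy.optimize import minimize
a=cv2.imread('pics/top0.png').astype(int);b=cv2.imread('pics/side0.png').astype(int)
def ringfit(fr):
    rt=(285,195,355,258); rs=(268,230,335,262)
    ct=a[rt[1]:rt[3],rt[0]:rt[2]]; ct=cv2.GaussianBlur(ct.astype(np.uint8),(3,3),0).astype(int)
    ot=((ct.max(2)>70)&(ct[:,:,0]-ct[:,:,2]<16)).astype(np.uint8)
    n,l,st,_=cv2.connectedComponentsWithStats(ot); ot=(l==1+st[1:,4].argmax()).astype(np.uint8)
    c=max(cv2.findContours(ot,0,1)[0],key=cv2.contourArea); ot[:]=0; cv2.drawContours(ot,[c],-1,1,-1)
    cs=b[rs[1]:rs[3],rs[0]:rs[2]]; os_=np.clip((cs.max(2)-40)/100.,0,1)
    def cost(p):
        S=stand(p[0],p[1],p[2]); e=0
        e+=np.abs(hullmask(top,S[2:],rt[:2],ot.shape)-ot).sum()
        e+=np.abs(hullmask(side,S[1:],rs[:2],os_.shape)-os_)[:26].sum()
        return e
    best=None
    for y0 in (1.5,1.75,2.0):
        x0=np.array([.5805,.0045,y0]); r=minimize(cost,x0,method='Nelder-Mead',options=dict(initial_simplex=x0+np.r_[[[0]*3],np.diag([.004,.004,.2])]))
        if best is None or r.fun<best.fun: best=r
    return best,rt,rs,ot
best,rt,rs,ot=ringfit(0); p=best.x
print(p,np.degrees(p[2]),best.fun)
M=R.from_euler('z',p[2]).as_matrix(); print('ring centre',M@[.0108,0,.1089]+[p[0],p[1],0])
v=[]
for cam,im,r in ((top,a,rt),(side,b,(268,215,335,278))):
    i=cv2.resize(im.astype(np.uint8)[r[1]:r[3],r[0]:r[2]],None,fx=5.5,fy=5.5,interpolation=cv2.INTER_CUBIC)
    for P in stand(*p): cv2.polylines(i,[cv2.convexHull(((cam.proj(P)+.5-r[:2])*5.5).astype(np.int32))],True,(0,0,255),1)
    v.append(i)
o=np.hstack(v); cv2.imwrite('pics/fit2.png',o)
E
python3 fit2.py
```

```text
[0.58101866 0.00445605 1.78604125] 102.33262571356684 142.4286274509804
ring centre [0.57871193 0.01500683 0.1089    ]
```

View pics/fit2.png

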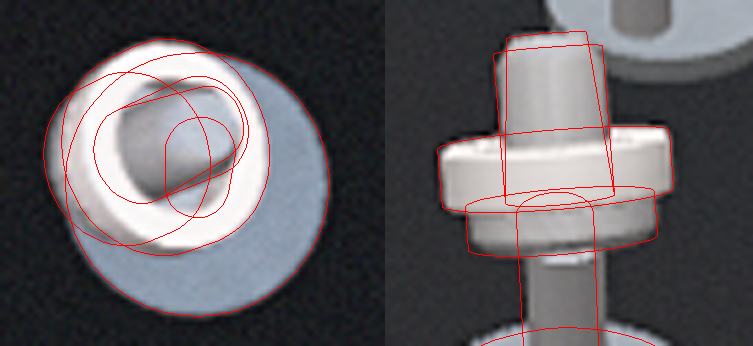

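```bash
cat > m.py <<'E'
from h import *
from scipy.optimize import minimize
def flask(x,y):
    z=.005
    return [cyl([x,y,z],[x,y,z+.012],.045),cyl([x,y,z+.012],[x,y,z+.066],.045,.014),cyl([x,y,z+.06],[x,y,z+.08],.014),cyl([x,y,z+.074],[x,y,z+.095],.016),cyl([x,y,z+.095],[x,y,z+.098],.016,.013)]
if __name__=='__main__':
    a=cv2.imread('pics/top0.png');b=cv2.imread('pics/side0.png')
    for x,y in ((.506,.183),):
        v=[]
        for cam,im,r in ((top,a,(180,225,260,305)),(side,b,(290,315,390,415))):
            i=cv2.resize(im[r[1]:r[3],r[0]:r[2]],None,fx=400/(r[2]-r[0]),fy=400/(r[2]-r[0]),interpolation=cv2.INTER_CUBIC);k=400/(r[2]-r[0])
            for P in flask(x,y): cv2.polylines(i,[cv2.convexHull(((cam.proj(P)+.5-r[:2])*k).astype(np.int32))],True,(0,0,255),1)
            v.append(i)
        cv2.imwrite('pics/flask1.png',np.hstack(v))
    print(top.ray((105+467/4-.5,180+339/4-.5),.015),top.ray((105+433/4-.5,180+328/4-.5),.103))
    print('green',top.ray((310,342),.0),'yellow',top.ray((370,298),0),'purple',top.ray((342,157),0))
    o=bot.get_obs();M=R.from_quat(o['tool_rot']).as_matrix();print(M.round(4),o['eef_pos'])
    yaw=np.radians(102.3); 
    for t in (np.array([-np.sin(yaw),np.cos(yaw),0]),-np.array([-np.sin(yaw),np.cos(yaw),0])):
        l=M.T@t; print('roll deg',np.degrees(np.arctan2(l[1],l[0])))
    print('shift to above ring',M.T@(np.array([.5785,.015,.2278])-o['eef_pos']))
E
python3 m.py
```

```text
[[0.5070763  0.18513261 0.015     ]] [[0.50691445 0.18334079 0.103     ]]
green [[0.36867442 0.01766694 0.        ]] yellow [[ 0.45256558 -0.09200212  0.        ]] purple [[ 0.72007094 -0.03325511  0.        ]]
[[ 2.713e-01 -9.625e-01 -5.000e-04]
 [-9.625e-01 -2.713e-01  1.800e-03]
 [-1.800e-03  0.000e+00 -1.000e+00]] [ 0.1355234  -0.48071297  0.22781209]
roll deg 93.44389339740208
roll deg -86.55610660259794
shift to above ring [-0.35691888 -0.5608637   0.00066314]
```

View pics/flask1.png

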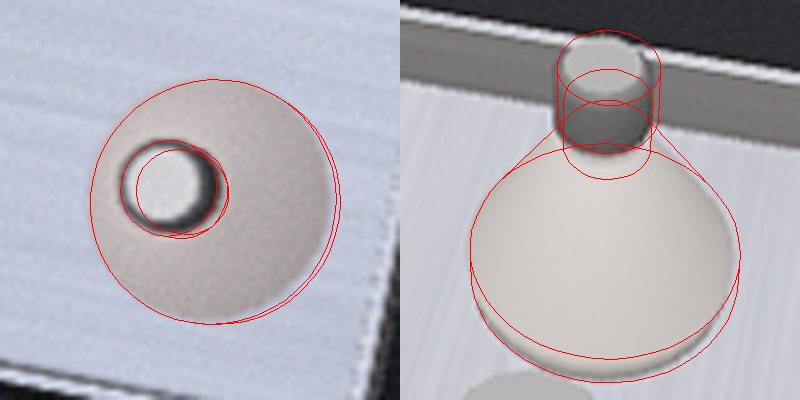

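Emit:
carry_out --pt "-0.2 -0.3 0 -0.1 1" --pt "-0.4 -0.6 0 -0.2 1" --pt "-0.6 -0.93 0 -0.3 1" --pt "-0.6 -0.93 0 -0.4 1" --pt "-0.6 -0.93 0 -0.5 1" --pt "-0.6 -0.93 0 -0.6 1" --pt "-0.6 -0.93 0 -0.7 1" --pt "-0.6 -0.93 0 -0.8 1" --pt "-0.6 -0.93 0 -0.88 1" --pt "-0.6 -0.93 0 -0.96 1" --pt "-0.6 -0.93 0 -0.962 1" --pt "-0.6 -0.93 0 -0.962 1"

```text
clock: 1.3
eef_pos: [0.2088, -0.398, 0.2283]
tool_rot: [0.994, 0.106, -0.0, -0.0]
ft_force: [-0.1, 0.0, -0.3]
grip_width: 0.0857
```

Emit:
carry_out --pt "0.45 -0.32 0 0 1" --pt "0.9 -0.65 0 0 1" --pt "0.9 -0.65 0 0 1"

```text
clock: 1.6
eef_pos: [0.2847, -0.3127, 0.2285]
tool_rot: [0.994, 0.108, 0.0, -0.001]
ft_force: [0.1, -0.7, -0.5]
grip_width: 0.0854
```

Emit:
carry_out --pt "0.45 -0.32 0 0 1" --pt "0.9 -0.65 0 0 1" --pt "0.9 -0.65 0 0 1"

```text
clock: 1.9
eef_pos: [0.3592, -0.2302, 0.2286]
tool_rot: [0.994, 0.109, 0.0, -0.0]
ft_force: [-0.0, -0.9, 0.6]
grip_width: 0.0853
```

Emit:
carry_out --pt "0.45 -0.32 0 0 1" --pt "0.9 -0.65 0 0 1" --pt "0.9 -0.65 0 0 1"

```text
clock: 2.2
eef_pos: [0.4334, -0.1479, 0.2285]
tool_rot: [0.994, 0.109, 0.001, -0.0]
ft_force: [-1.0, -0.6, 0.0]
grip_width: 0.0855
```

Emit:
carry_out --pt "0.45 -0.32 0 0 1" --pt "0.9 -0.65 0 0 1" --pt "0.9 -0.65 0 0 1"

```text
clock: 2.5
eef_pos: [0.5074, -0.0655, 0.2282]
tool_rot: [0.994, 0.109, 0.0, -0.0]
ft_force: [0.6, 0.4, -0.5]
grip_width: 0.0854
```

Emit:
carry_out --pt "0.45 -0.32 0 0 1" --pt "0.9 -0.65 0 0 1" --pt "0.9 -0.65 0 0 1" --pt "0.9 -0.65 0 0 1" --pt "0.9 -0.65 0 0 1"

```text
clock: 3.0
eef_pos: [0.5782, 0.0137, 0.2282]
tool_rot: [0.994, 0.107, -0.001, 0.0]
ft_force: [-1.1, -1.3, -0.8]
grip_width: 0.0852
```

Emit:
carry_out --pt "0 -0.01 0.35 0 1" --pt "0 -0.01 0.7 0 1" --pt "0 -0.01 0.7 0 1" --pt "0 -0.01 0.7 0 1"

```text
clock: 3.4
eef_pos: [0.5779, 0.0147, 0.1591]
tool_rot: [0.994, 0.106, -0.001, 0.0]
ft_force: [0.4, 0.1, -0.1]
grip_width: 0.0854
```

```bash
cat > snap.py <<'E'
import sys
from h import *
def snap(tag,rt,rs,k=4):
    v=[]
    for n,r in (('top',rt),('side',rs)):
        im=imaging.camera(n)[:,:,::-1]; cv2.imwrite(f'pics/{n}_{tag}.png',im)
        c=im[r[1]:r[3],r[0]:r[2]]; v.append(cv2.resize(c,(400,int(400*c.shape[0]/c.shape[1])),interpolation=cv2.INTER_CUBIC))
    h=max(i.shape[0] for i in v); cv2.imwrite(f'pics/{tag}.png',np.hstack([np.pad(i,((0,h-i.shape[0]),(0,0),(0,0))) for i in v]))
    o=bot.get_obs(); print(o['clock'],o['eef_pos'].round(4),np.degrees(R.from_quat(o['tool_rot']).as_euler('zyx')).round(2),o['ft_force'].round(1),o['grip_width'])
a=list(map(int,sys.argv[2:])); snap(sys.argv[1],a[:4],a[4:])
E
python3 snap.py p1 250 150 390 290 230 160 370 300
```

```text
3.5 [0.58   0.0153 0.1611] [-12.24   0.21 180.  ] [-0.2 -0.7  0.7] 0.08570898845991273
```

View pics/p1.png

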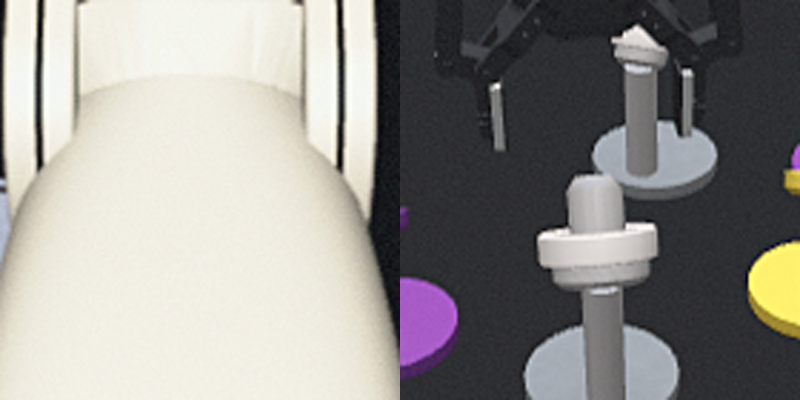

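Run:
```python
from h import *
for P in ([.578,.015,.136],[.578,.015,.16],[.5787,.015,.1089],[.5787-.0415,.0148-.009,.136],[.5787+.0415,.0148+.009,.136]):
    uv=side.proj(P)[0]; print(P,uv, (uv-[230,160])*400/140+[400,0])
```

```text
[0.578, 0.015, 0.136] [298.45618081 230.22889075] [595.58908802 200.65397358]
[0.578, 0.015, 0.16] [297.90364195 216.54168123] [594.01040557 161.54766066]
[0.5787, 0.015, 0.1089] [298.59800011 245.06668305] [595.99428603 243.04766586]
[0.5372, 0.005800000000000001, 0.136] [326.22880669 227.80979333] [674.9394477  193.74226666]
[0.6202, 0.0238, 0.136] [269.43245757 232.49448331] [512.6641645  207.12709516]
```

Run:
```python
from h import *
b=cv2.imread('pics/side0.png'); cv2.imwrite('pics/g0.png',cv2.resize(b[0:110,480:600],None,fx=5,fy=5,interpolation=cv2.INTER_CUBIC))
o=np.array([.1355,-.4807,.2278]); X=np.array([.271,-.9625,0])
for d in (0,-.006,-.012,-.025,.03):
  for s in (-.0428,.0428):
    uv=side.proj(o+X*s+[0,0,d])[0]; print(d,s,uv,(uv-[480,0])*5)
b=cv2.imread('pics/side_p1.png'); cv2.imwrite('pics/g1.png',cv2.resize(b[100:240,230:370],None,fx=4.2,fy=4.2,interpolation=cv2.INTER_CUBIC))
```

```text
0 -0.0428 [539.44975027  80.13505466] [297.24875135 400.67527329]
0 0.0428 [517.98867351  68.72147435] [189.94336754 343.60737176]
-0.006 -0.0428 [538.7447963   83.03575023] [293.72398151 415.17875113]
-0.006 0.0428 [517.39517165  71.4744154 ] [186.97585826 357.372077  ]
-0.012 -0.0428 [538.04451815  85.91720605] [290.22259077 429.58603027]
-0.012 0.0428 [516.80535835  74.21024721] [184.02679173 371.05123607]
-0.025 -0.0428 [536.54306942  92.09526289] [282.7153471  460.47631447]
-0.025 0.0428 [515.53992055  80.07994351] [177.69960277 400.39971753]
0.03 -0.0428 [543.04632434  65.33612179] [315.23162168 326.68060894]
0.03 0.0428 [521.01274131  54.69442403] [205.06370656 273.47212017]
```

View pics/g0.png

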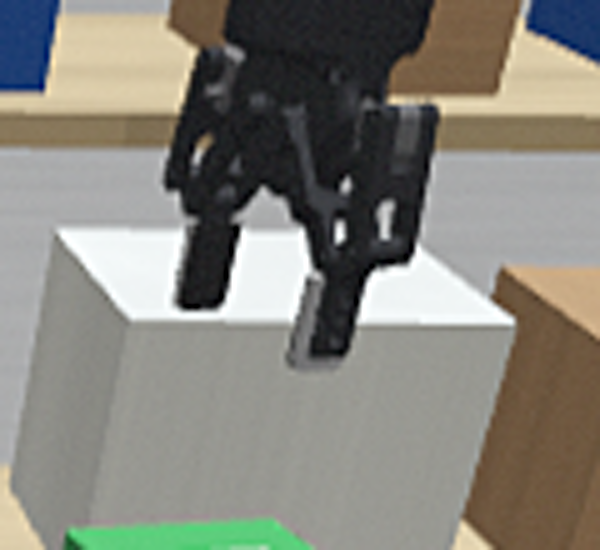

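View pics/g1.png

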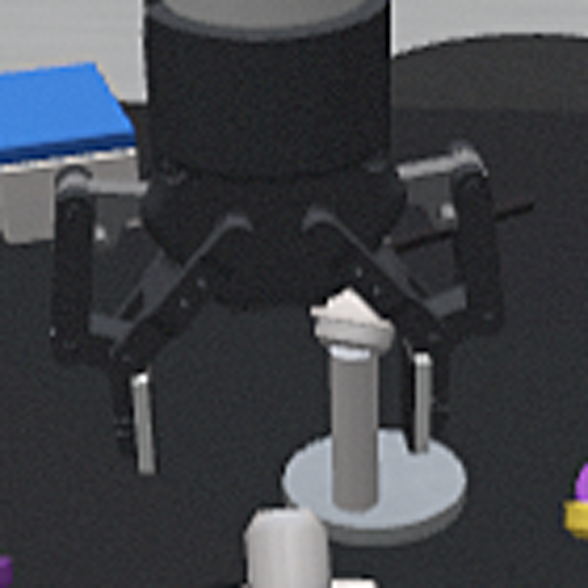

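The pads appear higher in the side view than the stated tool geometry predicts, so I'll descend in steps and check each by image.

Emit:
carry_out --pt "0 0 0.18 0 1" --pt "0 0 0.35 0 1" --pt "0 0 0.35 0 1" --pt "0 0 0.35 0 1"

```text
clock: 3.9
eef_pos: [0.5798, 0.0161, 0.1253]
tool_rot: [0.994, 0.107, 0.001, 0.0]
ft_force: [-0.3, -0.7, 0.2]
grip_width: 0.0853
```

```bash
python3 snap.py p2 250 150 390 290 230 160 370 300
```

```text
4.0 [0.5802 0.0162 0.1256] [ -12.32    0.19 -180.  ] [0.1 0.5 0.5] 0.08560014122341841
```

View pics/side_p2.png

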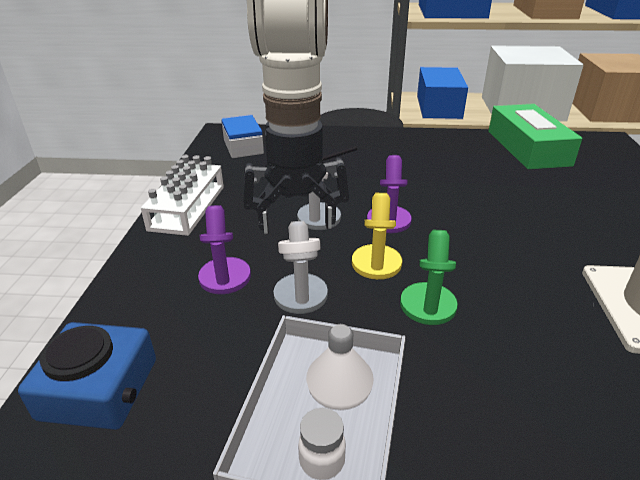

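View pics/top_p2.png

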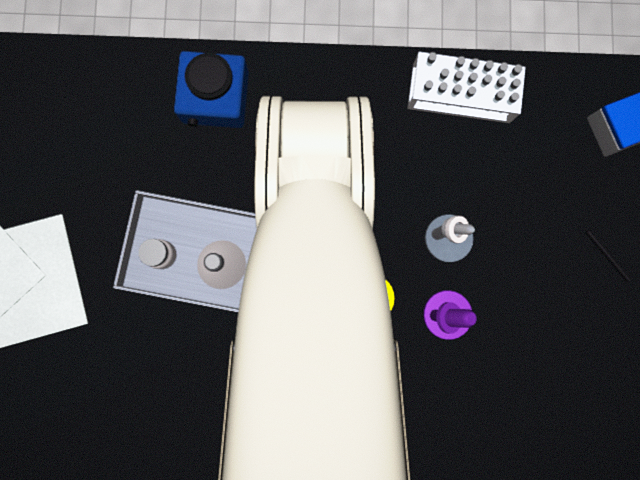

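Emit:
carry_out --pt "0 0 0.1 0 1" --pt "0 0 0.2 0 1" --pt "0 0 0.25 0 1" --pt "0 0 0.25 0 1"

```text
clock: 4.4
eef_pos: [0.5778, 0.0163, 0.097]
tool_rot: [0.994, 0.107, -0.002, -0.0]
ft_force: [-0.7, 0.6, -0.3]
grip_width: 0.0852
```

```bash
python3 snap.py p3 250 150 390 290 240 160 360 280
```

```text
4.5 [0.5787 0.0163 0.0982] [-1.233e+01 -5.000e-02  1.800e+02] [-0.1 -0.5  0.7] 0.0852889867515345
```

View pics/p3.png

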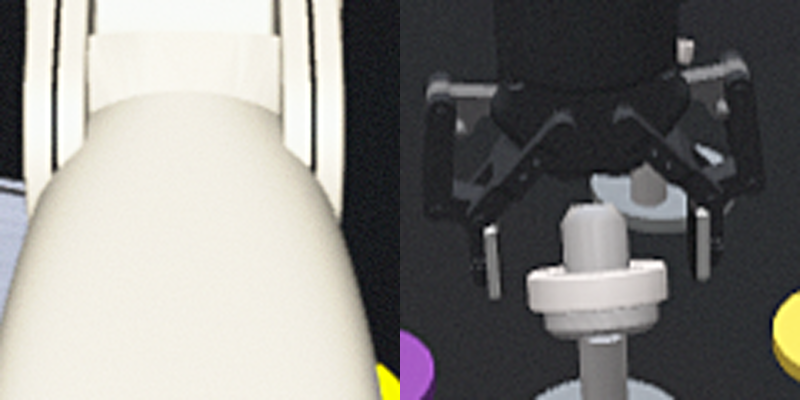

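Emit:
carry_out --pt "0 0.01 0.05 0 1" --pt "0 0.01 0.1 0 1" --pt "0 0.01 0.1 0 1" --pt "0 0.01 0.1 0 1"

```text
clock: 4.9
eef_pos: [0.579, 0.0153, 0.0884]
tool_rot: [0.994, 0.107, -0.0, -0.0]
ft_force: [-0.2, -0.0, -0.1]
grip_width: 0.0853
```

```bash
python3 snap.py p4 250 150 390 290 240 160 360 280
```

```text
5.0 [0.5793 0.0153 0.0887] [-1.232e+01  1.000e-02 -1.800e+02] [ 0.8  0.1 -0.6] 0.08535377151019528
```

View pics/p4.png

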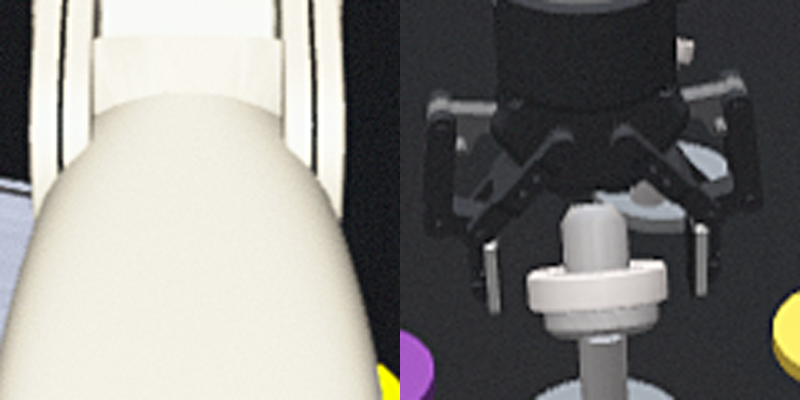

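Emit:
carry_out --pt "0 0 0.03 0 1" --pt "0 0 0.03 0 0.65" --pt "0 0 0.03 0 0.65" --pt "0 0 0.03 0 0.65" --pt "0 0 0.03 0 0.65"

```text
clock: 5.5
eef_pos: [0.5792, 0.0153, 0.0857]
tool_rot: [0.994, 0.107, 0.0, 0.0]
ft_force: [-0.3, 0.8, 0.4]
grip_width: 0.0702
```

```bash
python3 snap.py p5 250 150 390 290 240 160 360 280
```

```text
5.6 [0.5792 0.0153 0.0857] [-1.233e+01  1.000e-02 -1.800e+02] [-0.5  0.1 -0.3] 0.07027960674154787
```

View pics/p5.png

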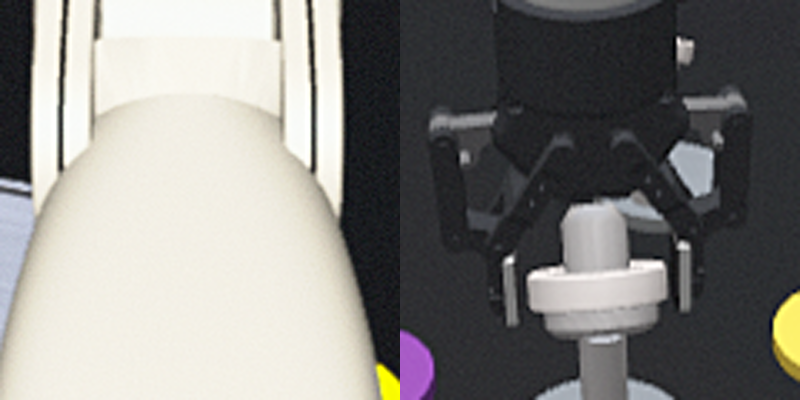

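Emit:
carry_out --pt "0 0 0 0 0.5" --pt "0 0 0 0 0.3" --pt "0 0 0 0 0" --pt "0 0 0 0 -0.5" --pt "0 0 0 0 -1" --pt "0 0 0 0 -1" --pt "0 0 0 0 -1"

```text
clock: 6.3
eef_pos: [0.5792, 0.0153, 0.0864]
tool_rot: [0.994, 0.107, 0.0, 0.0]
ft_force: [-2.2, 0.8, 5.8]
grip_width: 0.0623
```

```bash
python3 snap.py p6 250 150 390 290 240 160 360 280
```

```text
6.4 [0.5793 0.0152 0.0865] [-1.2320e+01  4.0000e-02  1.7999e+02] [-1.7 -0.6  5.7] 0.06278861804175685
```

View pics/p6.png

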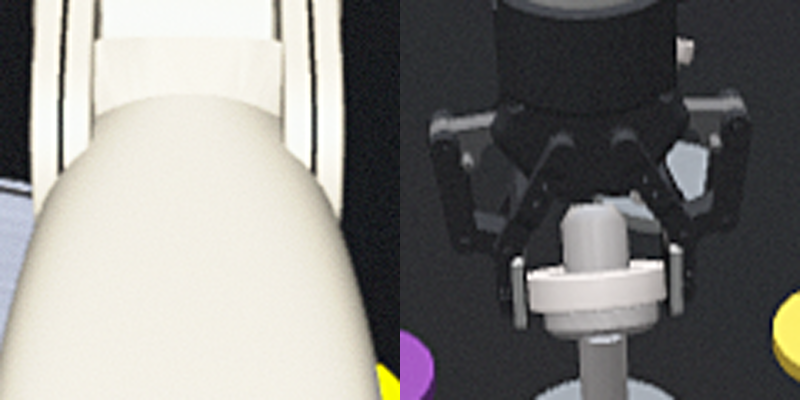

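Gripped: width 62.8 mm with the ring between the pads. Now I'll lift along the peg's axis.

Emit:
carry_out --pt "0 0 -0.03 0 -1" --pt "0 0 -0.06 0 -1" --pt "0 0.04 -0.13 0 -1" --pt "0 0.08 -0.2 0 -1" --pt "0 0.12 -0.27 0 -1" --pt "0 0.16 -0.34 0 -1" --pt "0 0.2 -0.41 0 -1" --pt "0 0.24 -0.48 0 -1" --pt "0 0.28 -0.55 0 -1" --pt "0 0.3 -0.59 0 -1" --pt "0 0.3 -0.59 0 -1"

```text
clock: 7.5
eef_pos: [0.5861, -0.0144, 0.1455]
tool_rot: [0.994, 0.107, 0.001, 0.0]
ft_force: [-0.6, -0.0, -1.9]
grip_width: 0.0624
```

```bash
python3 snap.py p7 250 150 390 290 240 150 360 270
```

```text
7.6 [ 0.5854 -0.014   0.1445] [-1.2320e+01 -2.0000e-02 -1.7999e+02] [-0.9  0.2 -1.9] 0.06219463897951962
```

View pics/p7.png

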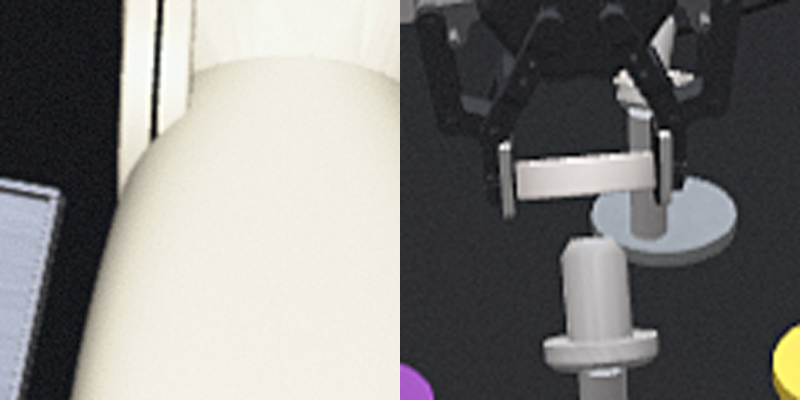

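Emit:
carry_out --pt "0 0 -0.35 0 -1" --pt "0 0 -0.7 0 -1" --pt "0 0 -0.7 -0.1 -1" --pt "0 0 -0.7 -0.19 -1" --pt "0 0 -0.7 -0.28 -1" --pt "0 0 -0.7 -0.37 -1" --pt "0 0 -0.7 -0.46 -1" --pt "0 0 -0.7 -0.55 -1" --pt "0 0 -0.7 -0.64 -1" --pt "0 0 -0.7 -0.72 -1" --pt "0 0 -0.7 -0.767 -1" --pt "0 0 -0.7 -0.767 -1"

```text
clock: 8.8
eef_pos: [0.5852, -0.0137, 0.214]
tool_rot: [0.758, 0.652, -0.0, -0.0]
ft_force: [-0.7, 0.5, -1.7]
grip_width: 0.0625
```

Emit:
carry_out --pt "0.3 -0.25 0 0 -1" --pt "0.6 -0.5 0 0 -1" --pt "0.82 -0.68 0 0 -1"

```text
clock: 9.1
eef_pos: [0.5292, 0.0787, 0.2142]
tool_rot: [0.759, 0.651, -0.0, -0.001]
ft_force: [0.8, 0.2, -2.1]
grip_width: 0.0627
```

Emit:
carry_out --pt "0.3 -0.25 0 0 -1" --pt "0.6 -0.5 0 0 -1" --pt "0.82 -0.68 0 0 -1"

```text
clock: 9.4
eef_pos: [0.4741, 0.1703, 0.2144]
tool_rot: [0.759, 0.652, -0.0, -0.0]
ft_force: [0.2, -0.9, -1.0]
grip_width: 0.0628
```

Emit:
carry_out --pt "0.3 -0.25 0 0 -1" --pt "0.6 -0.5 0 0 -1" --pt "0.82 -0.68 0 0 -1" --pt "0.82 -0.68 0 0 -1" --pt "0.82 -0.68 0 0 -1"

```text
clock: 9.9
eef_pos: [0.4204, 0.2602, 0.2145]
tool_rot: [0.758, 0.652, -0.0, 0.0]
ft_force: [0.6, -0.1, -2.3]
grip_width: 0.0631
```

```bash
python3 snap.py p8 50 150 250 350 260 200 500 440
python3 - <<'E'
from h import *
o=bot.get_obs();print(o['joint_pos'].round(2));p=o['eef_pos']+[0,0,.023];print(side.proj(p),top.proj(p))
E
```

```text
10.0 [0.4211 0.2593 0.2145] [-81.28  -0.   179.97] [-0.7 -0.6 -2.6] 0.062636435304828
[ 0.55  0.24 -0.04  1.3  -0.    0.7 ]
[[430.83162877 289.68921316]] [[135.66002997 315.86692635]]
```

View pics/side_p8.png

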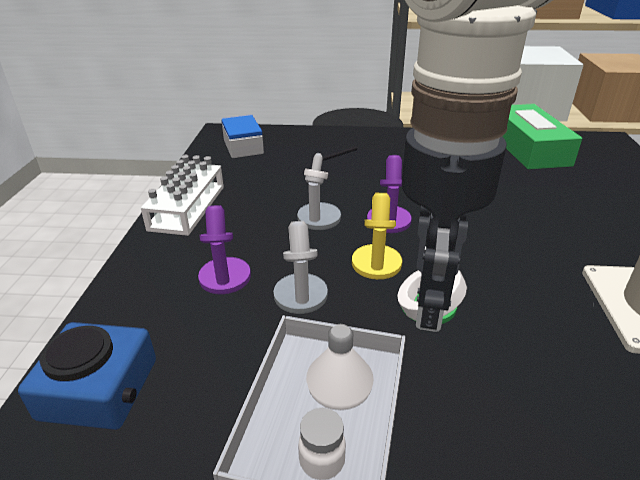

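View pics/top_p8.png

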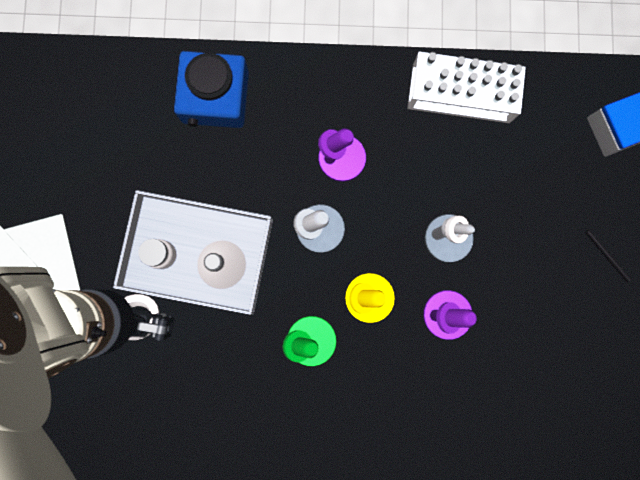

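Emit:
carry_out --pt "0 -0.01 0.4 0 -1" --pt "0 -0.01 0.8 0 -1" --pt "0 -0.01 0.8 0 -1"

```text
clock: 10.3
eef_pos: [0.4164, 0.2564, 0.1296]
tool_rot: [0.759, 0.651, -0.006, -0.001]
ft_force: [-1.5, -1.6, -2.2]
grip_width: 0.0627
```

Emit:
carry_out --pt "0 0 0.3 0 -1" --pt "0 0 0.7 0 -1" --pt "0 0 0.75 0 -1" --pt "0 0 0.75 0 -1"

```text
clock: 10.7
eef_pos: [0.4201, 0.2594, 0.0601]
tool_rot: [0.759, 0.651, -0.001, -0.0]
ft_force: [-0.3, 0.5, -1.3]
grip_width: 0.0621
```

```bash
python3 snap.py p9 90 240 230 380 350 290 500 440
python3 - <<'E'
from h import *
o=bot.get_obs();p=o['eef_pos']+[0,0,.023];print(side.proj(p),top.proj(p))
E
```

```text
10.8 [0.4217 0.2607 0.0619] [-8.1310e+01  1.7000e-01 -1.7989e+02] [ 0.2 -0.1 -0.2] 0.06286650141803614
[[414.15688807 395.0265382 ]] [[166.39687593 311.31080667]]
```

View pics/p9.png

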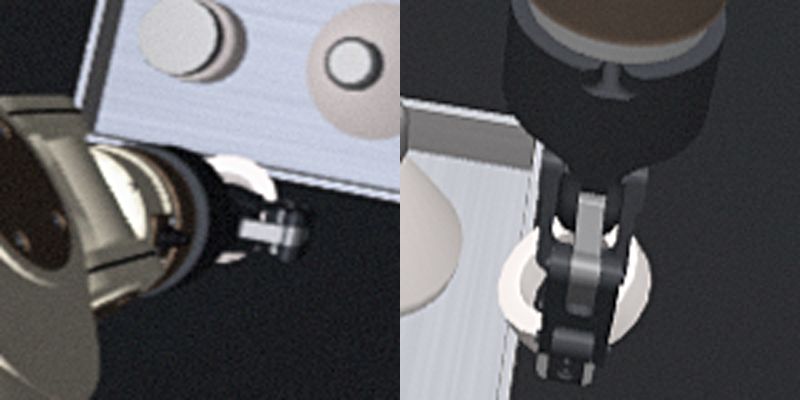

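Emit:
carry_out --pt "0 0 0.1 0 -1" --pt "0 0 0.17 0 -1" --pt "0 0 0.22 0 -1" --pt "0 0 0.25 0 -1" --pt "0 0 0.25 0 -1"

```text
clock: 11.3
eef_pos: [0.4182, 0.2606, 0.0364]
tool_rot: [0.758, 0.652, -0.0, -0.001]
ft_force: [-9.0, -1.3, 18.2]
grip_width: 0.0626
```

Emit:
carry_out --pt "0 0 0.02 0 -1" --pt "0 0 0.04 0 -1" --pt "0 0 0.06 0 -1" --pt "0 0 0.06 0 -1"

```text
clock: 11.7
eef_pos: [0.4176, 0.261, 0.0305]
tool_rot: [0.758, 0.652, -0.0, -0.002]
ft_force: [-10.2, -0.1, 17.0]
grip_width: 0.0629
```

```bash
python3 snap.py p10 90 240 230 380 350 290 500 440
```

```text
11.8 [0.4177 0.261  0.0305] [ -81.44   -0.18 -179.86] [-10.4   0.2  17.2] 0.06276792733318963
```

View pics/p10.png

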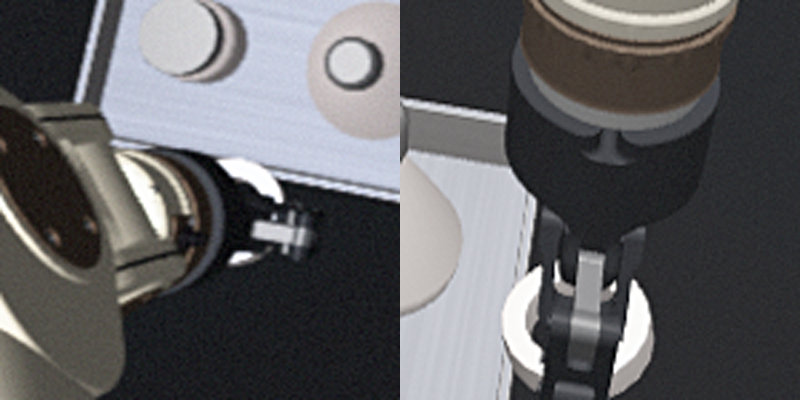

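Emit:
carry_out --pt "0 0 0.02 0 -1" --pt "0 0 0.04 0 -1" --pt "0 0 0.055 0 -1" --pt "0 0 0.055 0 -1"

```text
clock: 12.2
eef_pos: [0.4196, 0.2612, 0.0252]
tool_rot: [0.758, 0.652, 0.001, -0.001]
ft_force: [-7.4, -0.3, 16.2]
grip_width: 0.0626
```

```bash
python3 snap.py p11 90 240 230 380 370 320 470 420
```

```text
12.3 [0.4196 0.2612 0.0253] [-8.1410e+01  3.0000e-02 -1.7984e+02] [-6.7  0.4 14.7] 0.0626017695695764
```

View pics/p11.png

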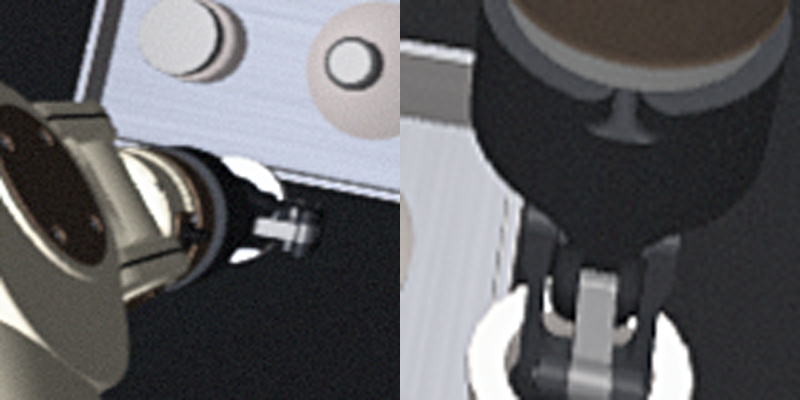

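Emit:
carry_out --pt "0 0 -0.2 0 -1" --pt "0 0 -0.5 0 -1" --pt "0 0 -0.9 0 -1" --pt "0 0 -0.9 0 -1"

```text
clock: 12.7
eef_pos: [0.4233, 0.2623, 0.1183]
tool_rot: [0.758, 0.652, 0.005, 0.001]
ft_force: [1.1, -0.5, -0.7]
grip_width: 0.0629
```

```bash
cat > ringview.py <<'E'
import sys
from h import *
tag=sys.argv[1]; dirv=np.array([float(sys.argv[2]),float(sys.argv[3]),0])  # direction of low edge
im=imaging.camera('side')[:,:,::-1].copy(); cv2.imwrite(f'pics/side_{tag}.png',im)
o=bot.get_obs();c=o['eef_pos']+[0,0,.023];print(o['clock'],o['eef_pos'],o['ft_force'].round(1))
uv=side.proj(c)[0].astype(int); x0,y0=uv-50
v=[]
for t in map(float,sys.argv[4:]):
    i=cv2.resize(im[max(y0,0):y0+100,x0:x0+100],None,fx=3.9,fy=3.9,interpolation=cv2.INTER_CUBIC)
    n=np.array([0,0,1])*np.cos(np.radians(t))+dirv*np.sin(np.radians(t))
    for s,r in ((.008,.032),(.008,.021),(-.008,.032)):
        cv2.polylines(i,[((side.proj(circ(c+s*n,r,n))+.5-[x0,max(y0,0)])*3.9).astype(np.int32)],True,(0,0,255) if s>0 else (0,160,0),1)
    v.append(i)
cv2.imwrite(f'pics/{tag}.png',np.hstack(v))
E
python3 ringview.py r1 .988 -.151 0 10
```

```text
12.75 [0.42197326 0.26142447 0.11584769] [ 0.1 -0.4 -2. ]
```

View pics/r1.png

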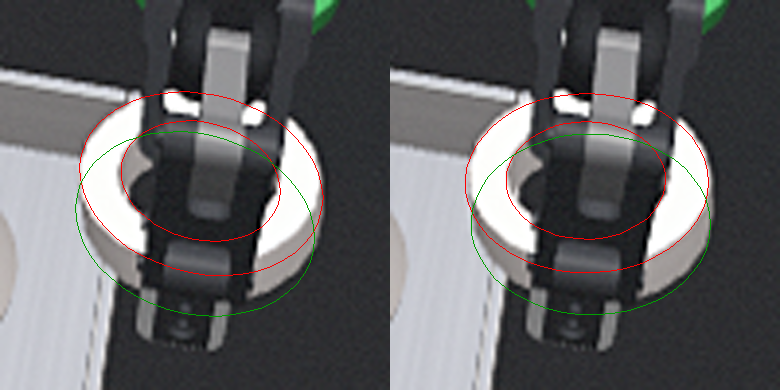

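Emit:
carry_out --pt "0 0 -0.4 0 -1" --pt "0 0 -0.5 0.09 -1" --pt "-0.15 0.25 -0.5 0.18 -1" --pt "-0.3 0.5 -0.5 0.27 -1" --pt "-0.5 0.75 -0.5 0.36 -1" --pt "-0.63 0.96 -0.5 0.45 -1" --pt "-0.63 0.96 -0.5 0.46 -1" --pt "-0.63 0.96 -0.5 0.46 -1" --pt "-0.63 0.96 -0.5 0.46 -1"

```text
clock: 13.65
eef_pos: [0.5041, 0.1835, 0.162]
tool_rot: [0.94, 0.342, -0.001, -0.0]
ft_force: [-0.1, 0.3, -2.7]
grip_width: 0.0629
```

```bash
python3 ringview.py r2 .65 -.76 0 -8
python3 - <<'E'
from h import *
im=imaging.camera('top')[:,:,::-1]; cv2.imwrite('pics/top_r2.png',im)
o=bot.get_obs(); print(top.proj(o['eef_pos']+[0,0,.023]),side.proj(o['eef_pos']+[0,0,.023]))
E
```

```text
13.7 [0.50422953 0.1837552  0.16236036] [-0.2  0.6 -1.8]
[[201.43149338 259.88071373]] [[344.3618624  278.14909659]]
```

View pics/r2.png

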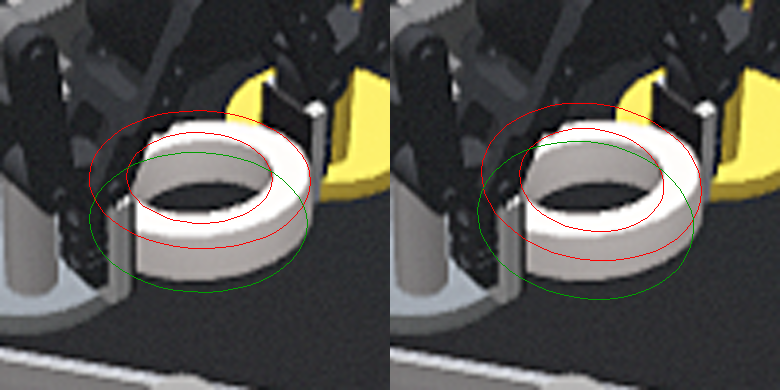

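View pics/side_r2.png

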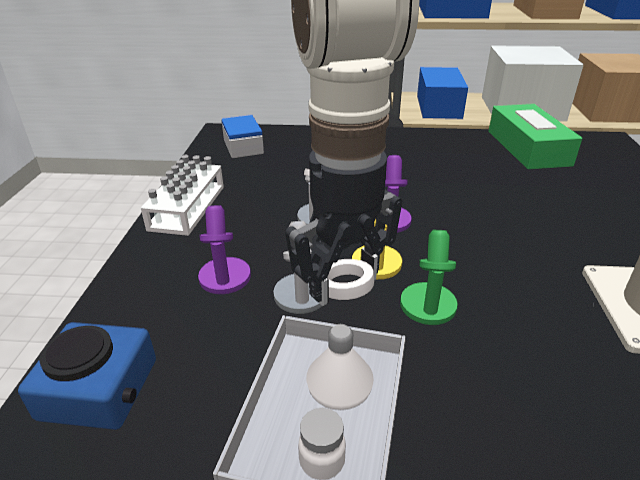

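View pics/top_r2.png

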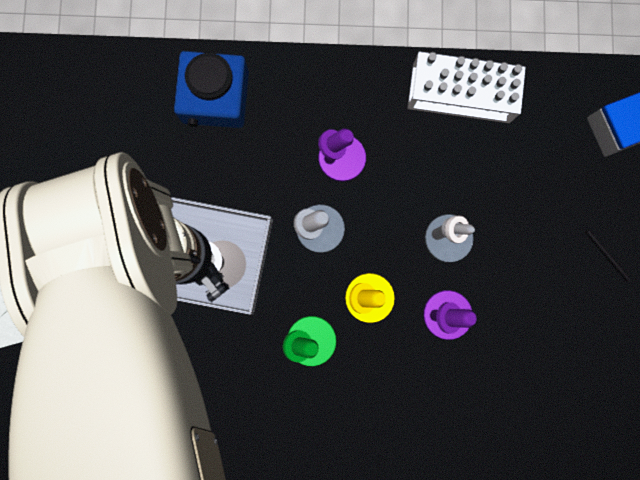

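```bash
cat > tilt.py <<'E'
import sys
from h import *
from scipy.optimize import minimize
tag,ax,ay=sys.argv[1],float(sys.argv[2]),float(sys.argv[3])
im=cv2.imread(f'pics/side_{tag}.png'); o=bot.get_obs(); c0=o['eef_pos']+[0,0,.023]
g=cv2.GaussianBlur(im,(0,0),.7).max(2).astype(float)
d=np.array([ax,ay,0]);j=np.array([-ay,ax,0])
gx=cv2.Sobel(g,-1,1,0);gy=cv2.Sobel(g,-1,0,1);G=np.minimum(np.hypot(gx,gy),250)
x0,y0=np.array(side.proj(c0)[0]).astype(int)-50
W=im[y0:y0+100,x0:x0+100].min(2)>int(sys.argv[4])   # top face white
W=W.astype(float)
occ=(im[y0:y0+100,x0:x0+100].max(2)<75)
def model(p):
    n=np.array([0,0,1])*np.cos(p[3])+d*np.sin(p[3]); c=c0+p[:3]; ss=4
    def fill(s,r): 
        m=np.zeros((400,400),np.uint8); cv2.fillPoly(m,[((side.proj(circ(c+s*n,r,n))+.5-[x0,y0])*ss).astype(np.int32)],1); return m
    m=(fill(.008,.032)&~fill(.008,.021)&1)
    return cv2.resize(m.astype(float),(100,100),interpolation=cv2.INTER_AREA)
def cost(p):
    m=model(p); e=np.abs(m-W); e[occ]*=0.0; return e.sum()+ (W*0).sum()+2e5*(p[:3]**2).sum()
best=None
for t in np.radians([-10,-3,3,10,18]):
    x=np.array([0,0,0,t]); r=minimize(cost,x,method='Nelder-Mead',options=dict(initial_simplex=x+np.r_[[[0]*4],np.diag([.003,.003,.003,.1])]))
    print(round(np.degrees(t)),r.fun.round(1),(r.x[:3]*1000).round(1),np.degrees(r.x[3]).round(1))
    if best is None or r.fun<best.fun: best=r
p=best.x
i=cv2.resize(im[y0:y0+100,x0:x0+100],None,fx=5,fy=5,interpolation=cv2.INTER_CUBIC)
n=np.array([0,0,1])*np.cos(p[3])+d*np.sin(p[3]);c=c0+p[:3]
for s,r in ((.008,.032),(.008,.021),(-.008,.032)): cv2.polylines(i,[((side.proj(circ(c+s*n,r,n))+.5-[x0,y0])*5).astype(np.int32)],True,(0,0,255),1)
cv2.imwrite(f'pics/tilt_{tag}.png',i); print(c,o['eef_pos'])
E
python3 tilt.py r2 .643 -.766 215
```

```text
-10 130.2 [-1.2  2.5  0.8] 10.3
-3 127.3 [-1.2 -0.3 -1.3] 10.0
3 127.6 [-1.2  1.3 -0. ] 10.4
10 130.4 [-0.9  1.9  0.4] 10.0
18 129.4 [-0.9  2.1  0.4] 10.3
[0.50321215 0.18358077 0.18433608] [0.50438021 0.18389642 0.16265161]
```

View pics/tilt_r2.png

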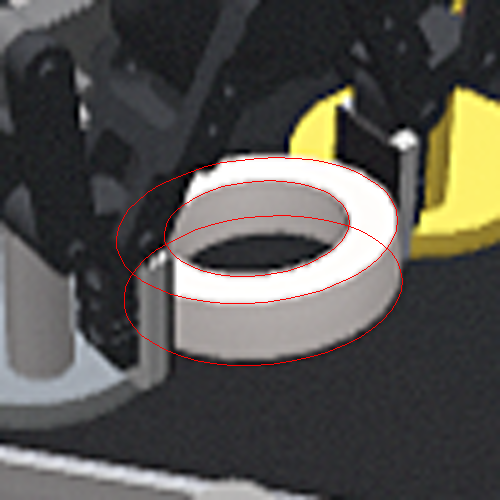

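The ring hugs the fit, with about 10° of tilt left. Going over the cap would be tight, so I'll press it on the tray rim once more, about 4.5 mm deeper.

Emit:
carry_out --pt "-0.04 -0.3 0 -0.09 -1" --pt "-0.08 -0.6 0 -0.18 -1" --pt "-0.08 -0.6 0 -0.27 -1" --pt "-0.08 -0.6 0 -0.36 -1" --pt "-0.08 -0.6 0 -0.45 -1" --pt "-0.08 -0.6 0 -0.46 -1" --pt "-0.08 -0.6 0 -0.46 -1"

```text
clock: 14.45
eef_pos: [0.4602, 0.2246, 0.1632]
tool_rot: [0.759, 0.651, 0.0, -0.0]
ft_force: [0.1, -0.2, -1.7]
grip_width: 0.0628
```

Emit:
carry_out --pt "0.3 -0.44 0 0 -1" --pt "0.3 -0.44 0.2 0 -1" --pt "0.3 -0.44 0.6 0 -1" --pt "0.3 -0.44 1 0 -1" --pt "0.3 -0.44 1 0 -1" --pt "0.3 -0.44 1 0 -1"

```text
clock: 15.05
eef_pos: [0.4212, 0.2602, 0.0632]
tool_rot: [0.759, 0.651, -0.001, -0.0]
ft_force: [0.7, 0.4, -1.1]
grip_width: 0.063
```

Run:
```python
from h import *
o=bot.get_obs();print(o['clock'],o['eef_pos'],o['joint_pos'].round(2))
```

```text
15.05 [0.4211971  0.2602453  0.06319442] [ 0.55  0.37 -0.28  0.93  0.    0.71]
```

Emit:
carry_out --pt "0 0 0.15 0 -1" --pt "0 0 0.28 0 -1" --pt "0 0 0.33 0 -1" --pt "0 0 0.36 0 -1" --pt "0 0 0.39 0 -1" --pt "0 0 0.41 0 -1" --pt "0 0 0.43 0 -1" --pt "0 0 0.43 0 -1"

```text
clock: 15.85
eef_pos: [0.4219, 0.2614, 0.0232]
tool_rot: [0.758, 0.652, 0.001, -0.0]
ft_force: [-7.0, -1.5, 15.7]
grip_width: 0.0629
```

Emit:
carry_out --pt "0 0 -0.1 0 -1" --pt "0 0 -0.5 0 -1" --pt "0 0 -0.95 0 -1" --pt "0 0 -0.95 0 -1" --pt "0 0 -0.95 0 -1"

```text
clock: 16.35
eef_pos: [0.423, 0.2612, 0.117]
tool_rot: [0.758, 0.652, 0.002, 0.0]
ft_force: [0.4, -0.3, -1.9]
grip_width: 0.0629
```

```bash
python3 ringview.py r3 .988 -.151 0 10; python3 tilt.py r3 .988 -.151 215
```

```text
16.4 [0.42173844 0.26038808 0.1153995 ] [ 0.1  0.2 -2.8]
-10 294.8 [-1.4 -2.6 -0.3] 6.6
-3 294.5 [-1.5 -2.4  0.3] 7.2
3 294.3 [-1.3 -1.1  1.6] 7.0
10 296.2 [-1.2 -0.1  3.1] 8.1
18 298.0 [-1.1  0.5  3.7] 8.1
[0.42047678 0.2592815  0.14001678] [0.42173844 0.26038808 0.1153995 ]
```

View pics/tilt_r3.png

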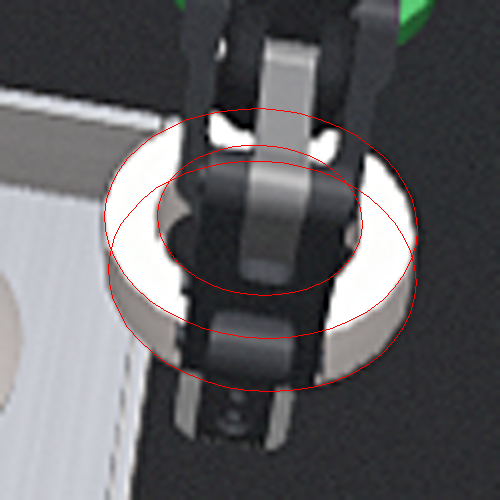

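Emit:
carry_out --pt "0 0 0.4 0 -1" --pt "0 0 0.75 0 -1" --pt "0 0 0.85 0 -1" --pt "0 0 0.92 0 -1" --pt "0 0 0.95 0 -1" --pt "0 0 0.97 0 -1" --pt "0 0 0.99 0 -1" --pt "0 0 0.99 0 -1"

```text
clock: 17.2
eef_pos: [0.4194, 0.2595, 0.0178]
tool_rot: [0.758, 0.652, -0.002, -0.001]
ft_force: [-9.5, -4.0, 16.0]
grip_width: 0.0629
```

Emit:
carry_out --pt "0 0 -0.1 0 -1" --pt "0 0 -0.5 0 -1" --pt "0 0 -0.99 0 -1" --pt "0 0 -0.99 0 -1" --pt "0 0 -0.99 0 -1"

```text
clock: 17.7
eef_pos: [0.4232, 0.2613, 0.1171]
tool_rot: [0.758, 0.652, 0.002, 0.0]
ft_force: [-0.1, -0.7, -2.2]
grip_width: 0.0627
```

```bash
python3 ringview.py r4 .988 -.151 0 10; python3 tilt.py r4 .988 -.151 215
```

```text
17.75 [0.42184426 0.26050035 0.11543022] [-0.2  0.4 -2.1]
-10 284.9 [-1.9 -2.1  1.1] -3.1
-3 289.0 [-1.8 -0.7  2.8] -2.2
3 292.1 [-1.7 -0.4  3.1] -3.1
10 299.5 [-1.5  1.4  5.3] -2.6
18 305.4 [-1.6  2.1  6.3] -1.3
[0.41995214 0.25838198 0.13956084] [0.42184426 0.26050035 0.11543022]
```

View pics/tilt_r4.png

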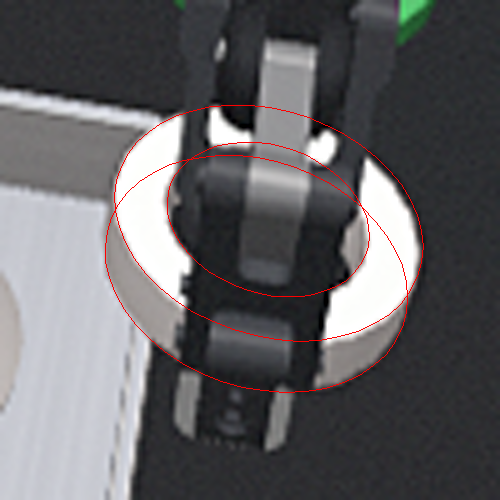

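Emit:
carry_out --pt "0 0 -0.4 0 -1" --pt "0 0 -0.5 0.09 -1" --pt "-0.15 0.25 -0.5 0.18 -1" --pt "-0.3 0.5 -0.5 0.27 -1" --pt "-0.5 0.75 -0.5 0.36 -1" --pt "-0.64 0.98 -0.5 0.45 -1" --pt "-0.64 0.98 -0.5 0.46 -1" --pt "-0.64 0.98 -0.5 0.46 -1" --pt "-0.64 0.98 -0.5 0.46 -1"

```text
clock: 18.65
eef_pos: [0.5077, 0.1825, 0.1638]
tool_rot: [0.94, 0.342, -0.002, -0.0]
ft_force: [0.0, -0.2, -0.7]
grip_width: 0.0626
```

```bash
python3 ringview.py r5 .643 -.766 0 -8; python3 tilt.py r5 .643 -.766 215
```

```text
18.7 [0.50775863 0.18275964 0.16414846] [ 0.  -0.6 -0.1]
-10 142.4 [-1.   0.2  0.7] -4.4
-3 142.7 [-1.   0.9  1.4] -4.7
3 142.4 [-1.   0.2  0.7] -4.3
10 154.5 [-0.9  4.3  3.9] -3.6
18 148.5 [-1.   2.8  2.7] -4.1
[0.50678698 0.18295386 0.18784453] [0.50775863 0.18275964 0.16414846]
```

View pics/tilt_r5.png

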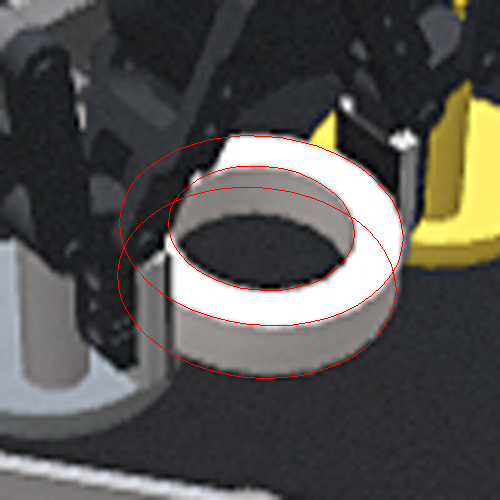

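Emit:
carry_out --pt "0 0 0.3 0 -1" --pt "0 0 0.6 0 -1" --pt "0 0 0.68 0 -1" --pt "0 0 0.68 0 -1"

```text
clock: 19.1
eef_pos: [0.5071, 0.1825, 0.0958]
tool_rot: [0.94, 0.342, -0.002, -0.0]
ft_force: [0.4, -0.8, -1.3]
grip_width: 0.0628
```

```bash
python3 ringview.py r6 .643 -.766 -4; python3 tilt.py r6 .643 -.766 215|tail -1;python3 - <<'E'
from h import *
b=cv2.imread('pics/side_r6.png');t=imaging.camera('top')[:,:,::-1]
cv2.imwrite('pics/v6.png',np.hstack([cv2.resize(b[270:410,280:420],(400,400),interpolation=2),cv2.resize(t[200:320,150:270],(400,400),interpolation=2)]))
E
```

```text
19.15 [0.50844917 0.18286201 0.09724587] [-0.7  0.  -1.8]
[0.50587933 0.18253124 0.11912532] [0.50844917 0.18286201 0.09724587]
```

View pics/v6.png

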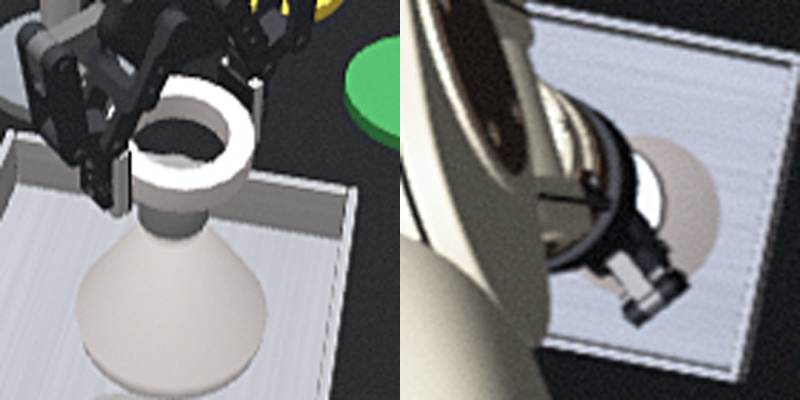

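Emit:
carry_out --pt "0.02 0.016 0 0 -1" --pt "0.02 0.016 0 0 -1" --pt "0.02 0.016 0.06 0 -1" --pt "0.02 0.016 0.12 0 -1" --pt "0.02 0.016 0.18 0 -1" --pt "0.02 0.016 0.18 0 -1"

```text
clock: 19.8
eef_pos: [0.5104, 0.1821, 0.0777]
tool_rot: [0.94, 0.342, -0.001, -0.0]
ft_force: [-0.8, -0.9, -1.8]
grip_width: 0.0623
```

```bash
python3 ringview.py r7 .643 -.766 -4; python3 tilt.py r7 .643 -.766 215|tail -1;python3 - <<'E'
from h import *
b=cv2.imread('pics/side_r7.png')
cv2.imwrite('pics/v7.png',cv2.resize(b[290:410,280:400],(600,600),interpolation=2))
E
```

```text
19.85 [0.51073643 0.18218519 0.07816665] [ 0.5  0.6 -1.4]
[0.50932214 0.18235377 0.10118283] [0.51073643 0.18218519 0.07816665]
```

View pics/v7.png

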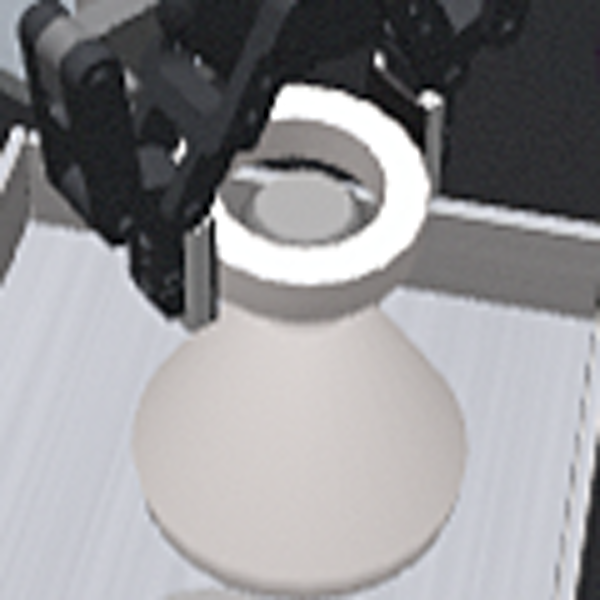

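Emit:
carry_out --pt "0 0 0.06 0 -1" --pt "0 0 0.12 0 -1" --pt "0 0 0.18 0 -1" --pt "0 0 0.22 0 -1" --pt "0 0 0.26 0 -1" --pt "0 0 0.28 0 -1" --pt "0 0 0.28 0 -1"

```text
clock: 20.55
eef_pos: [0.5112, 0.1824, 0.0507]
tool_rot: [0.94, 0.342, -0.0, -0.0]
ft_force: [0.2, 0.0, -1.8]
grip_width: 0.063
```

```bash
python3 ringview.py r8 .643 -.766 -4; python3 tilt.py r8 .643 -.766 215|tail -1;python3 - <<'E'
from h import *
b=cv2.imread('pics/side_r8.png')
cv2.imwrite('pics/v8.png',cv2.resize(b[290:410,280:400],(600,600),interpolation=2))
E
```

```text
20.6 [0.51147813 0.18247556 0.05103427] [ 0.3 -0.4 -1.7]
[0.51079593 0.17982979 0.07522482] [0.51147813 0.18247556 0.05103427]
```

View pics/v8.png

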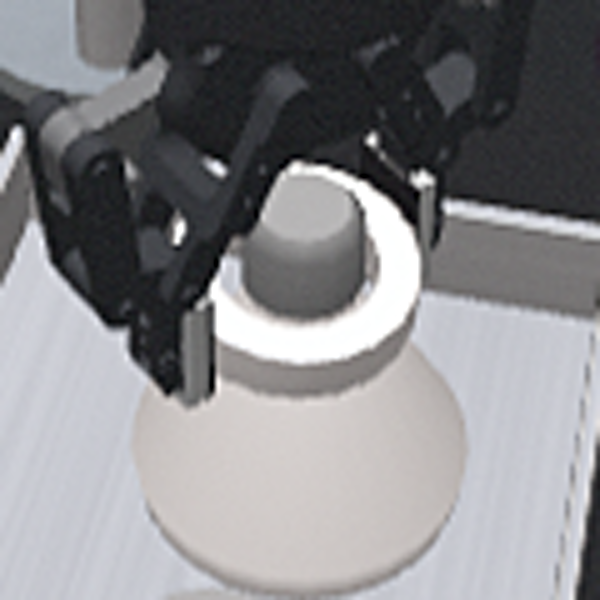

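Emit:
carry_out --pt "-0.01 -0.01 0.02 0 -1" --pt "-0.01 -0.01 0.04 0 -1" --pt "-0.01 -0.01 0.05 0 -1" --pt "-0.01 -0.01 0.05 0 -1"

```text
clock: 21.0
eef_pos: [0.5099, 0.1826, 0.0459]
tool_rot: [0.94, 0.342, -0.0, -0.0]
ft_force: [-0.8, -0.3, -1.2]
grip_width: 0.0623
```

Emit:
carry_out --pt "0 0 0.01 0 -1" --pt "0 0 0.02 0 -1" --pt "0 0 0.02 0 -1"

```text
clock: 21.3
eef_pos: [0.51, 0.1828, 0.0441]
tool_rot: [0.94, 0.342, -0.0, -0.0]
ft_force: [0.3, -0.0, -1.5]
grip_width: 0.0625
```

Emit:
carry_out --pt "0 0 0.01 0 -1" --pt "0 0 0.02 0 -1" --pt "0 0 0.02 0 -1"

```text
clock: 21.6
eef_pos: [0.5097, 0.183, 0.0423]
tool_rot: [0.94, 0.342, -0.0, -0.001]
ft_force: [-2.5, 1.5, 2.1]
grip_width: 0.0625
```

Emit:
carry_out --pt "0 0 0.01 0 -1" --pt "0 0 0.015 0 -1" --pt "0 0 0.015 0 -1"

```text
clock: 21.9
eef_pos: [0.5095, 0.1831, 0.0412]
tool_rot: [0.94, 0.342, -0.0, -0.001]
ft_force: [-4.7, 1.5, 6.8]
grip_width: 0.0629
```

```bash
python3 ringview.py r9 .643 -.766 -4; python3 tilt.py r9 .643 -.766 215|tail -1;python3 - <<'E'
from h import *
b=cv2.imread('pics/side_r9.png')
cv2.imwrite('pics/v9.png',cv2.resize(b[290:410,280:400],(600,600),interpolation=2))
E
```

```text
21.95 [0.50946296 0.18308591 0.0412135 ] [-4.8  2.3  6.7]
[0.50794222 0.18272892 0.06394363] [0.50946296 0.18308591 0.0412135 ]
```

View pics/v9.png

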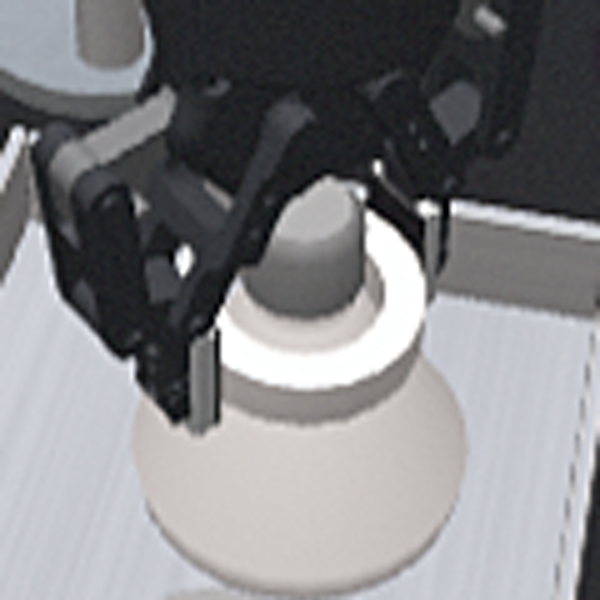

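Contact at about the seat height, with 8 N down and a small side load. The flask hasn't moved. I'll ease the side load and open.

Emit:
carry_out --pt "-0.005 -0.01 0 0 -1" --pt "-0.005 -0.01 0 0 -1"

```text
clock: 22.15
eef_pos: [0.5089, 0.1833, 0.0409]
tool_rot: [0.94, 0.342, 0.0, -0.0]
ft_force: [-2.9, 2.2, 4.5]
grip_width: 0.0629
```

Emit:
carry_out --pt "0 0 0 0 0.55" --pt "0 0 0 0 0.6" --pt "0 0 0 0 0.7" --pt "0 0 0 0 0.85" --pt "0 0 0 0 1" --pt "0 0 0 0 1" --pt "0 0 0 0 1" --pt "0 0 0 0 1"

```text
clock: 22.95
eef_pos: [0.5091, 0.183, 0.0406]
tool_rot: [0.94, 0.342, -0.0, 0.0]
ft_force: [0.2, -0.3, 0.2]
grip_width: 0.0854
```

```bash
python3 ringview.py r10 .643 -.766 -4;python3 - <<'E'
from h import *
b=cv2.imread('pics/side_r10.png')
cv2.imwrite('pics/v10.png',cv2.resize(b[270:410,270:410],(600,600),interpolation=2))
E
```

```text
23.0 [0.50906186 0.18303772 0.04061968] [-0.7  0.3  0.2]
```

View pics/v10.png

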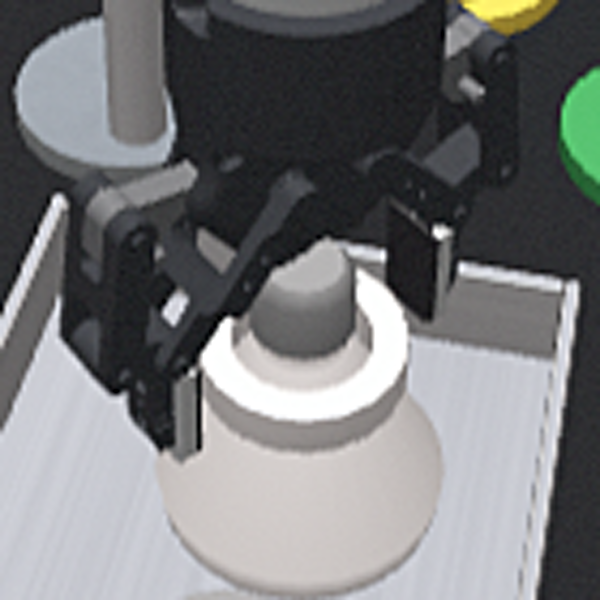

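The ring is released and resting on the shoulder, clear of both pads. I'll retreat straight up, then aside, and check.

Emit:
carry_out --pt "0 0 -0.1 0 1" --pt "0 0 -0.3 0 1" --pt "0 0 -0.6 0 1" --pt "0 0 -1 0 1" --pt "0 0 -1 0 1"

```text
clock: 23.5
eef_pos: [0.513, 0.1845, 0.1473]
tool_rot: [0.94, 0.342, 0.006, 0.0]
ft_force: [0.8, 0.6, 0.9]
grip_width: 0.0848
```

Emit:
carry_out --pt "0 0 -0.5 0 1" --pt "0 0 -0.9 0 1" --pt "-0.4 0.1 -0.9 0 1" --pt "-0.9 0.4 -0.9 0 1" --pt "-0.9 0.8 -0.9 0 1" --pt "-0.9 0.8 -0.9 0 1"

```text
clock: 24.1
eef_pos: [0.4923, 0.0601, 0.2311]
tool_rot: [0.941, 0.339, 0.001, 0.001]
ft_force: [-0.2, 1.0, -0.6]
grip_width: 0.0857
```

Emit:
carry_out --pt "-0.3 0.3 0 0 1" --pt "-0.6 0.6 0 0 1" --pt "-0.9 0.9 0 0 1" --pt "-0.9 0.9 0 0 1" --pt "-0.9 0.9 0 0 1"

```text
clock: 24.6
eef_pos: [0.4803, -0.0632, 0.2308]
tool_rot: [0.94, 0.341, 0.0, -0.0]
ft_force: [-0.4, 1.4, -0.0]
grip_width: 0.0852
```

```bash
cat > fin.py <<'E'
from h import *
from m import flask
t=imaging.camera('top')[:,:,::-1].copy();b=imaging.camera('side')[:,:,::-1].copy()
cv2.imwrite('pics/top_f.png',t);cv2.imwrite('pics/side_f.png',b)
v=[]
for cam,im,r in ((top,t,(170,215,270,315)),(side,b,(290,310,390,410))):
    i=cv2.resize(im[r[1]:r[3],r[0]:r[2]],(400,400),interpolation=cv2.INTER_CUBIC); w=i.copy()
    x,y=.5075,.1845
    for P in [cyl([x,y,.005],[x,y,.017],.045),circ([x,y,.075],.032),circ([x,y,.059],.032),circ([x,y,.1],.016)]: cv2.polylines(w,[cv2.convexHull(((cam.proj(P)+.5-r[:2])*4).astype(np.int32))],True,(0,0,255),1)
    v.append(np.vstack([i,w])[:, :])
o=np.hstack(v); cv2.imwrite('pics/fin.png',cv2.resize(o,(600,600)))
a=cv2.imread('pics/top0.png'); a2=cv2.imread('pics/side0.png')
def blob(im,roi):
    g=im[roi[1]:roi[3],roi[0]:roi[2]].astype(float); return g
for n,A,B,roi in (('jar top',a,t,(130,230,185,280)),('small top',a,t,(420,205,490,265)),('jar side',a2,b,(295,405,350,475)),('small side',a2,b,(290,145,345,230)),('flask base side',a2,b,(300,365,380,408))):
    print(n,np.abs(blob(A,roi)-blob(B,roi)).mean().round(2), cv2.phaseCorrelate(cv2.cvtColor(A,6)[roi[1]:roi[3],roi[0]:roi[2]].astype(np.float32),cv2.cvtColor(B,6)[roi[1]:roi[3],roi[0]:roi[2]].astype(np.float32)))
print(bot.get_obs()['clock'])
E
python3 fin.py
```

```text
jar top 16.41 ((-0.015832582323518807, -0.03992785412948763), 0.9969138533274333)
small top 144.68 ((24.992701675708336, -19.01593371741435), 0.11723310925342419)
jar side 1.09 ((-0.003799712358187435, 0.008539243502454497), 0.9937521561428353)
small side 2.46 ((0.06995517405783858, 0.00030838867864702024), 0.9731710997334233)
flask base side 6.74 ((-0.015739685460211206, 0.9027644542782589), 0.7979927317301432)
24.7
```

View pics/fin.png

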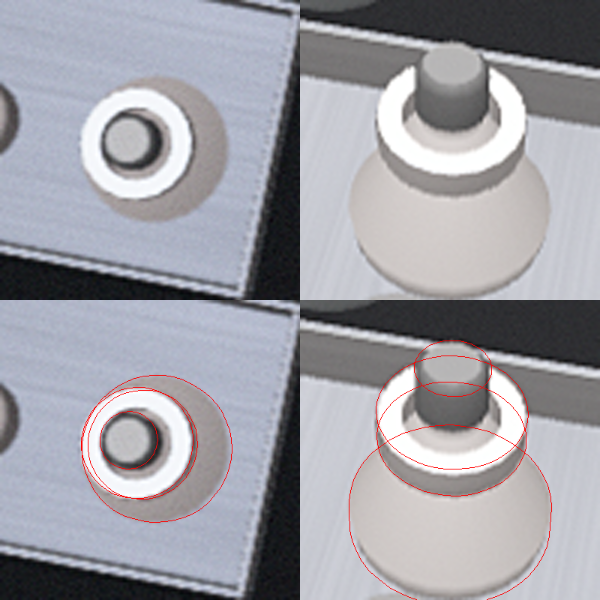

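View pics/side_f.png

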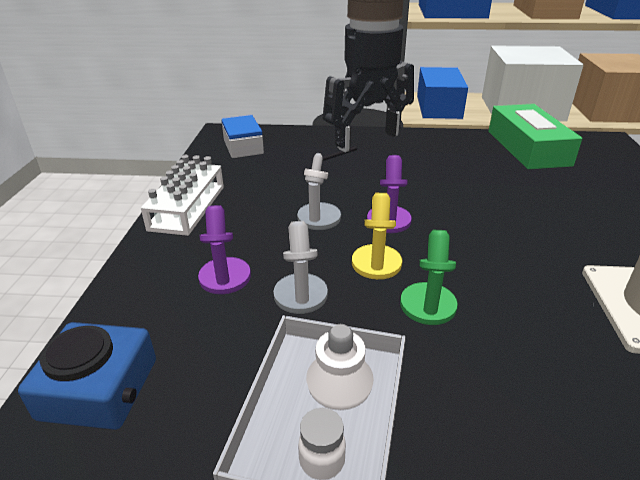

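```bash
python3 - <<'E'
import cv2,numpy as np
for n,roi in (('side',(320,318,362,345)),('side',(295,385,385,408)),('top',(215,240,250,292)),('top',(200,250,226,274))):
    a,b=[cv2.cvtColor(cv2.imread(f'pics/{n}{s}.png'),6)[roi[1]:roi[3],roi[0]:roi[2]].astype(np.float32) for s in ('0','_f')]
    c=cv2.matchTemplate(b,a[4:-4,4:-4],cv2.TM_CCOEFF_NORMED); print(n,roi,cv2.minMaxLoc(c)[1::2], np.abs(a-b).mean())
E
python3 - <<'E'
from workcell import order,bot
print(bot.get_obs()['clock']); order.job_done()
E
```

```text
side (320, 318, 362, 345) (0.7300129532814026, (4, 4)) 19.364197
side (295, 385, 385, 408) (0.9949575066566467, (4, 4)) 0.9227053
top (215, 240, 250, 292) (0.6297497153282166, (4, 4)) 25.334616
top (200, 250, 226, 274) (0.9626297354698181, (4, 4)) 28.679487
24.7
the job is handed in; nothing more can be done
```

The larger ring now lies level around the flask's neck, resting on the sloping shoulder. The gripper has let go and is well clear. I handed the job in at 24.7 s.

**How it was done:** I lifted the ring along its slanted peg. The gripper can't tilt, so I levelled the ring by pressing it gently on the empty near rim of the tray, three times at up to about 18 N. The tilt left was about 10° after the first press, 7° after the second and −3 to −4° after the third. I then lowered it over the cap until I felt contact on the shoulder (about 8 N), eased the side load, opened the gripper and went straight up.

**Last checks:**
- **Ring:** its outline matches a level, seated ring in both camera views.
- **Flask:** the cap and base show no pixel shift against the first pictures, so it has not moved. Two of the four match scores were weak (0.73 and 0.63), because the ring now covers part of those areas. One rough whole-area check gave a 0.9 px shift for the same reason.
- **Jar:** unchanged in both views.
- **Smaller ring:** unchanged in the side view. The arm was in the way in the top view, so that check gave nothing.

**Disagreement found:** pictures of the gripper put the grasp point about 23 mm above the reported tool position and about 29 mm above where the stated tool dimensions put it. I set the heights from the camera instead, and the grip and the seating both agreed with that.

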